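# Take up a control lever and lay the reading lens over its drag pointer

## Task

Press the blue lever's round pad down until its resistance clearly firms up (about 6 to 15 N; over 22 N would overload it), hold it there for a moment, and let it come back up; the red drag pointer stays where the travel carried it. Then note the travel: take the half-round bar lens, which lies rocking on its curved side, and settle it flat side down across the white scale plate, square to the scale, with its middle over the red pointer line. Leave the solder reel, flux tin and heatsink where they stand.

Things in the scene. Friction and masses are not known exactly. Their poses are not given: they have to be found in the camera images.
- gauge: Lever travel gauge, fixed: dark base plate 200 (x) x 205 (y) x 12 mm; origin at the centre of the underside, z up. On its -y half (local y = -60) a blue lever on a grey bracket, bracket up to 104 mm high at local x = +53..+97; the lever points to local -x. On its +y half the white scale plate, 150 (x) x 70 (y) mm, centre at local (0, +60), top at local z = 35 (with an aluminium rim below it, 156 x 76, up to z = 31). The scale runs along local x. Position and yaw vary.
- lever (a joint): Lever hinge, rad: 0 = up at rest, grows as the pad is pressed; sprung, returns to 0 by itself. The pivot is at gauge local (75, -60, 95) mm and the pad 130 mm from it towards local -x, so 0.1 rad is about 13 mm of pad travel. Take-up takes only 1.5 to 4 N at the pad; after an unseen travel of 14 to 34 mm, different each time, it firms up and then rises about 2 N per mm. Hard end at 0.34 rad.
- pad_top (a point): Centre of the top of the lever's black round rubber pad, 42 mm across, about 110 mm above the worktop at rest (gauge local (-55, -60)). Free space of 100 mm to the scale plate.
- pointer_line (a point): Middle of the red drag pointer line, at the height of the scale plate's top. The line runs across the plate (gauge y), 69 mm long, 2 mm wide, and is too thin to be felt. At the start it stands at zero, gauge local x = -45; pressing the lever carries it to local +x (about 1.9 mm per mm of pad travel, some 28 to 78 mm in all), and it stays there when the lever returns. It cannot be moved by hand.
- bar_lens: Loose half-round bar lens, pale blue with black ends, 60 g: a D section 34 mm wide (local x) and 25 mm high (local z), 60 mm long (local y). The flat face is local z = 0; the sides rise straight and parallel for 8 mm from it, then a half-round of radius 17 mm. Origin: centre of the flat face; z points from the flat face to the crown. It starts on the worktop on its curved side (z axis down), rocking a little about its length. It can stand on its 34 x 25 mm flat ends.
- solder_spool: Loose white solder reel, 56 mm across, 45 high; a bystander. Origin under its centre.
- flux_pot: Loose flux tin with yellow lid, 46 mm across, 22 high; a bystander. Origin under its centre.
- heatsink: Loose finned heatsink, 34 x 50 x 26 mm; a bystander. Origin under its centre.

How it is judged:
On the way, in this order (a step that is already met when the one before it is completed fails the run):
1. the lever is pressed into its firm range (over 5 N) and held there ((contact force between lever and the fingers above 5 N or contact force between lever and the arm above 5 N) and value of joint lever above 0.09 rad), for 0.2 s.
2. the lever is let back up (value of joint lever below 0.03 rad), for 0.2 s.
3. the bar lens lies flat side down over the pointer line (angle between bar_lens's own z axis and vertical below 0.12 rad and x of bar_lens in the frame of pointer_line between -0.006 and 0.006 m), for 0.2 s.
At the end, for the whole second after the job is handed in: The bar lens rests flat side down (within 0.08 rad) on the scale plate, its middle within 6 mm of the pointer line along the scale and within 20 mm of the plate's middle across it, its length square to the scale within 0.2 rad, at rest, and the lever is back up (under 0.03 rad) (angle between bar_lens's own z axis and vertical below 0.08 rad and x of bar_lens in the frame of pointer_line between -0.006 and 0.006 m and y of bar_lens in the frame of pointer_line between -0.02 and 0.02 m and z of bar_lens in the frame of pointer_line between -0.003 and 0.003 m and angle between the y axis of bar_lens and the y axis of gauge, either way round below 0.2 rad and value of joint lever below 0.03 rad and linear speed of bar_lens below 0.01 m/s and angular speed of bar_lens below 0.1 rad/s); the robot touches nothing.
It fails at once if the lever is pressed with more than 22 N (contact force between lever and the fingers above 22 N or contact force between lever and the arm above 22 N).
It fails at once if a bystander (reel, tin or heatsink) is shifted more than 15 mm (distance of any of solder_spool, flux_pot, heatsink from where it was at the start of the episode above 0.015 m).
It also fails if it takes over 72 s, if anything falls off the work surface, if the arm or the gripper's body presses on something with over 40 N, if the wrist force passes 120 N, or if a joint passes its speed limit or range.

## Robot

A 6-joint arm with a two-finger parallel gripper is mounted at the origin on a cart in front of the work surface, level with it; the furniture and walls round the work are solid. World frame = base frame: x ahead of the robot, y to its left, z up, the work surface at z = 0. Lengths are in m, angles in rad, forces in N, time in s.
With the tool pointing down it reaches from about 0.375 to 0.925 m from the base axis. Payload 5.7 kg.
Tool frame: the origin (TCP) lies midway between the tips of the shut fingers; the grasp point (between the pads) lies 19 mm behind it; z points along the fingers, y is the direction in which the jaws open and shut (so a half turn about z gives the same grasp; the last joint's range is limited). The gripper opens to 85 mm and grips with 20 to 120 N. Pads are 22 mm wide; open, the fingers measure 114 mm over their backs; the gripper's body (76 mm by 85 mm) begins 54 mm behind the grasp point. The pads swing forward as they close: fully open they stand 13 mm farther back than shut.
Start: joints at [1.153, 0.359, 1.51, -0, 1.272, -0.115], TCP at [0.179, 0.573, 0.231] pointing down, gripper open.
Joint ranges: [-2.97, 2.97], [-1.01, 2.36], [0.21, 2.38], [-0.96, 4.11], [0.2, 2.71], [-2.98, 2.98]. Speed limits (rad/s): [2.39, 2.39, 3.14, 3.14, 3.14, 3.14].

## Interface

Orientations are given as a unit quaternion [w, x, y, z].
In Python, from plant import sensors, get_image, get_calibration, job gives the robot as it stands. The module is installed in compiled form; this text tells all that it offers.
- The arm moves only by the tool jog_arm, never from a script. Its argument "series" is a list of rows, each a list of 3 entries, a list of its own where there are three numbers: the turn, a rotation vector about the tool's x, y, z in degrees, then the shift along the tool's x, y, z in mm, then the finger opening in mm, from 0 to 85.4. A call has exactly 10 rows; each row is the pose to reach, as a shift and turn from the pose measured when the call began, along the tool's axes at that moment; what a row does not reach only later rows make up. A row lasts 1/10 s, in which the tool goes at most 50 mm and 8.59 degrees, less where a joint would pass 70% of its speed; a pose out of reach is approached as far as the arm can. A call with a gripper value outside its range is refused whole. The fingers move at their own pace and stop on an object; the grip force is fixed at half the most. Time passes only in rows, so rows that repeat a pose let the fingers close, or fill a call up. It gives the time, the measured TCP pose, the force and the opening at its end, in the units of the state.
- sensors.state(): the state, without advancing time (a new reading comes with each control period).
- get_image(name): name is "scene" or "side" or "wrist"; returns the picture (420x560x3 uint8, red, green, blue); there is no depth.
- get_calibration(name): a dict with "K" (3x3 intrinsics, pixels), "distortion" ([k1, k2, p1, p2, k3] as OpenCV has them; the pictures are not rectified), "xyz" and "orientation" of the camera in the world; the wrist camera has in their place "hand_eye" (4x4, takes a point from camera to tool coordinates, whose origin is the TCP and whose axes are the flange's). Camera axes: x right, y down, z forward; pixel columns grow to the right and rows downward; lengths in m; the calibration is good to about 2 mm. A picture is of the moment at which its call begins: read the wrist's pose just before it. get_calibration takes no time and is no camera call.
- job.finish_job(): hands the job in, once; it reports no verdict.
The state is a dict: "t": time; "joint_positions": joint angles; "joint_vel": joint speeds; "tau": joint torques, N m; "eef_pos": TCP position; "tcp_rot": TCP orientation; "force": force on the tool from outside, world axes, zero at the start; "moment": the same for the moment, N m; "width": finger opening in m.
Only numpy, scipy, OpenCV 4.12 (cv2) and the standard library are available. Lean on these libraries where they do the work, as an engineer would, in place of code of your own. Each camera call takes 0.05 s, during which the arm holds its last target. There are 200 camera calls.

## Working session

There is one attempt and no reset: what is moved stays moved. The work goes in short steps, Python scripts to look and compute and a tool call to move; the robot and the scene stay as the last step left them, time stands still between calls to the robot, and variables do not carry over. Pictures are saved under pics/ and viewed, about 8 in all and at most 12, crops included, and the job is handed in when it is done.

Besides the shell and the picture viewer there is one more tool, called after ">>>" in YAML: its name, and indented under it one key for each argument. jog_arm: Moves the arm, as the interface text tells. Its arguments: {"type":"object","properties":{"series":{"type":"array"}},"required":["series"]}

```bash
mkdir -p pics; cat > h.py <<'E'
import numpy as np, cv2
from scipy.spatial.transform import Rotation as R
from plant import sensors, get_image, get_calibration, job
def rot(q): return R.from_quat([q[1],q[2],q[3],q[0]]).as_matrix()
def cam(name, st=None):
    c=get_calibration(name); K=np.array(c["K"]); d=np.array(c["distortion"])
    if name=="wrist":
        st=st or sensors.state(); T=np.eye(4); T[:3,:3]=rot(st["tcp_rot"]); T[:3,3]=st["eef_pos"]
        T=T@np.array(c["hand_eye"]); return K,d,T[:3,:3],T[:3,3]
    return K,d,rot(c["orientation"]),np.array(c["xyz"])
def rays(C,px):
    K,d,Rm,o=C; u=cv2.undistortPoints(np.array(px,float).reshape(-1,1,2),K,d).reshape(-1,2)
    v=np.c_[u,np.ones(len(u))]@Rm.T; return o,v
def onplane(C,px,z):
    o,v=rays(C,px); return o+v*((z-o[2])/v[:,2])[:,None]
def tri(C1,p1,C2,p2):
    o1,v1=rays(C1,[p1]);o2,v2=rays(C2,[p2]); A=[];b=[]
    for o,v in((o1,v1[0]),(o2,v2[0])):
        v=v/np.linalg.norm(v);P=np.eye(3)-np.outer(v,v);A.append(P);b.append(P@o)
    x=np.linalg.lstsq(np.vstack(A),np.hstack(b),rcond=None)[0]
    return x,[float(np.linalg.norm(a@x-c)) for a,c in zip(A,b)]
def proj(C,X):
    K,d,Rm,o=C; return cv2.projectPoints((np.atleast_2d(X)-o)@Rm,np.zeros(3),np.zeros(3),K,d)[0].reshape(-1,2)
def snap(name,f):
    st=sensors.state(); im=get_image(name); cv2.imwrite("pics/"+f,im[:,:,::-1]); return im,cam(name,st)
E
python3 - <<'E'
from h import *
for n in("scene","side","wrist"):
    im,C=snap(n,n+"0.png"); print(n,C[3].round(3),C[2].round(2).tolist())
print(get_calibration("wrist")["hand_eye"])
print(sensors.state())
a,b=cv2.imread("pics/scene0.png"),cv2.imread("pics/side0.png")
E
```

```text
scene [-0.229 -0.658  0.781] [[0.62, -0.45, 0.64], [-0.79, -0.35, 0.51], [-0.0, -0.82, -0.58]]
side [0.112 1.093 0.829] [[-0.94, -0.19, 0.28], [-0.34, 0.49, -0.81], [0.01, -0.85, -0.52]]
wrist [0.1   0.597 0.373] [[0.3, 0.9, 0.3], [0.95, -0.28, -0.1], [-0.0, 0.32, -0.95]]
[[-1.89331081e-03 -9.47660322e-01 -3.19274693e-01  8.30068815e-02]
 [ 9.99998180e-01 -1.86946436e-03 -3.81145681e-04  6.10565420e-05]
 [-2.35676020e-04 -3.19274833e-01  9.47662137e-01 -1.42479171e-01]
 [ 0.00000000e+00  0.00000000e+00  0.00000000e+00  1.00000000e+00]]
{'t': 0.15, 'joint_positions': array([ 1.15290259e+00,  3.59357180e-01,  1.51117948e+00,  1.65775695e-05,
        1.27249032e+00, -1.15080249e-01]), 'joint_vel': array([-1.77515786e-03, -2.03200704e-03, -1.84660304e-03, -1.16776662e-03,
       -8.69639822e-05,  1.22116396e-03]), 'tau': array([ 5.93808400e-04, -5.28027070e+01, -2.78931302e+01, -1.18948224e-04,
        8.11431004e-03,  8.40671362e-06]), 'eef_pos': array([0.1787034 , 0.5722285 , 0.23063784]), 'tcp_rot': array([-1.96501691e-04,  1.50831308e-01,  9.88559256e-01, -6.89761521e-04]), 'force': array([ 0.27536552, -0.41931637, -0.40866362]), 'moment': array([-0.07214627,  0.0211629 , -0.02006149]), 'width': 0.08553552981745917}
```

View pics/scene0.png

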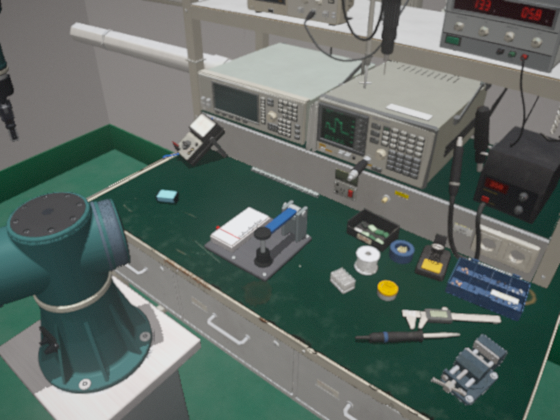

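View pics/side0.png

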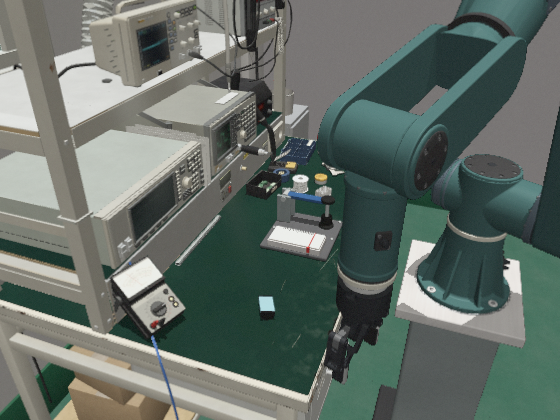

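The scene view shows the lens at (167,197), the pad at (263,233) and the white plate near (240,228). The side view shows the lens at (266,305), the pad at (327,200) and the red line at (310,243).

```bash
python3 - <<'E'
from h import *
S,D=cam("scene"),cam("side")
ims,imd=cv2.imread("pics/scene0.png"),cv2.imread("pics/side0.png")
def blobs(im,lo,hi,roi,mn=15):
    x0,y0,x1,y1=roi; h=cv2.cvtColor(im,cv2.COLOR_BGR2HSV)[y0:y1,x0:x1]; m=cv2.inRange(h,lo,hi)
    n,l,s,c=cv2.connectedComponentsWithStats(m); out=[]
    for i in range(1,n):
        if s[i,4]>=mn:
            ys,xs=np.where(l==i); r=cv2.minAreaRect(np.c_[xs+x0,ys+y0].astype(np.float32)); out.append((s[i,4],(c[i]+[x0,y0]).round(1).tolist(),cv2.boxPoints(r).round(1).tolist()))
    return out
for n,im,C,roi,r2 in(("scene",ims,S,(140,180,200,215),(200,190,320,280)),("side",imd,D,(245,285,290,330),(255,180,345,265))):
    print(n,"lens",blobs(im,(80,40,90),(105,255,255),roi))
    print(n,"blue",blobs(im,(106,120,60),(125,255,255),r2))
    print(n,"white",blobs(im,(0,0,170),(180,45,255),r2,60))
    print(n,"red",blobs(im,(0,120,80),(8,255,255),r2,5),blobs(im,(172,120,80),(180,255,255),r2,5))
    print(n,"black",blobs(im,(0,0,0),(180,255,45),r2,60))
print("lens tri",tri(S,(167,197),D,(266,305)),"pad",tri(S,(263,232),D,(327,200)))
for n,f,c in(("s",ims,(240,235)),("d",imd,(300,225))):
    cv2.imwrite(f"pics/c_{n}.png",cv2.resize(f[c[1]-50:c[1]+50,c[0]-65:c[0]+65],None,fx=6,fy=6,interpolation=cv2.INTER_CUBIC))
E
```

```text
scene lens [(np.int32(213), [166.1, 195.0], [[156.0, 189.0], [176.0, 189.0], [176.0, 201.0], [156.0, 201.0]])]
scene blue [(np.int32(253), [280.2, 219.7], [[265.29998779296875, 226.10000610351562], [290.1000061035156, 205.1999969482422], [296.1000061035156, 212.3000030517578], [271.29998779296875, 233.3000030517578]])]
scene white [(np.int32(1101), [239.6, 226.9], [[209.89999389648438, 234.60000610351562], [255.6999969482422, 200.1999969482422], [269.5, 218.60000610351562], [223.6999969482422, 253.0]])]
scene red [(np.int32(9), [217.1, 226.8], [[216.0, 226.0], [219.0, 226.0], [219.0, 228.0], [216.0, 228.0]])] []
scene black []
side lens [(np.int32(223), [266.3, 303.2], [[259.0, 296.0], [274.0, 296.0], [274.0, 311.0], [259.0, 311.0]])]
side blue [(np.int32(193), [305.0, 197.1], [[287.3999938964844, 196.89999389648438], [288.6000061035156, 190.6999969482422], [322.1000061035156, 197.1999969482422], [320.8999938964844, 203.3000030517578]])]
side white [(np.int32(809), [296.5, 237.5], [[266.79998779296875, 239.89999389648438], [270.29998779296875, 223.5], [325.6000061035156, 235.1999969482422], [322.20001220703125, 251.5]])]
side red [(np.int32(15), [307.2, 249.6], [[306.0, 247.0], [308.0, 247.0], [308.0, 252.0], [306.0, 252.0]])] []
side black [(np.int32(203), [265.3, 190.5], [[250.5, 191.5], [271.0, 171.0], [282.5, 182.5], [262.0, 203.0]]), (np.int32(150), [325.5, 221.2], [[319.0, 213.0], [332.0, 213.0], [332.0, 228.0], [319.0, 228.0]])]
lens tri (array([0.44357958, 0.27863439, 0.01389679]), [0.0005779648465043877, 0.0005779648465042453]) pad (array([ 0.40858275, -0.11919289,  0.09972362]), [0.002246846878111512, 0.002246846878111313])
```

```bash
cat >> h.py <<'E'
def go(p,yaw=None,st=None):
    """print tool-frame shift(mm)/turn(deg) to reach TCP p with tool-down and tool y axis at world yaw (mod pi)"""
    st=st or sensors.state(); Rm=rot(st["tcp_rot"]); s=Rm.T@(np.array(p)-st["eef_pos"])*1e3
    if yaw is None: yaw=np.arctan2(Rm[1,1],Rm[0,1])
    best=None
    for k in(0,np.pi):
        y=np.array([np.cos(yaw+k),np.sin(yaw+k),0]); z=np.array([0,0,-1.]); T=np.c_[np.cross(y,z),y,z]
        r=R.from_matrix(Rm.T@T).as_rotvec(degrees=True)
        if best is None or np.linalg.norm(r)<np.linalg.norm(best): best=r
    print("turn",best.round(2).tolist(),"shift",s.round(1).tolist(),"dist",np.linalg.norm(s).round(0))
E
python3 - <<'E'
from h import *
S,D=cam("scene"),cam("side")
print(onplane(S,[(210,235),(256,200),(269,219),(224,253)],.035).round(3).tolist())
print(onplane(D,[(267,240),(270,223),(326,235),(322,251)],.035).round(3).tolist())
print(onplane(S,[(265.3,226),(290,205),(296,212),(271,233)],.1).round(3).tolist())
print(get_calibration("wrist")["K"])
go((0.44,0.27,0.22)); go((.42,-.1,.25))
E
```

```text
[[0.379, 0.032, 0.035], [0.572, 0.04, 0.035], [0.525, -0.045, 0.035], [0.351, -0.044, 0.035]]
[[0.531, 0.052, 0.035], [0.555, -0.032, 0.035], [0.382, -0.031, 0.035], [0.371, 0.047, 0.035]]
[[0.432, -0.109, 0.1], [0.538, -0.104, 0.1], [0.524, -0.134, 0.1], [0.42, -0.136, 0.1]]
[[368.94789674   0.         276.59253217]
 [  0.         368.94789674 205.95057583]
 [  0.           0.           1.        ]]
turn [-0.08, -0.01, -0.0] shift [-339.5, -210.5, 10.9] dist 400.0
turn [-0.08, -0.01, -0.0] shift [-430.8, -569.7, -18.6] dist 714.0
```

>>> jog_arm:
  series:
    - [[0, 0, -17.5], [-340, -210, 0], 85]
    - [[0, 0, -17.5], [-340, -210, 0], 85]
    - [[0, 0, -17.5], [-340, -210, 0], 85]
    - [[0, 0, -17.5], [-340, -210, 0], 85]
    - [[0, 0, -17.5], [-340, -210, 0], 85]
    - [[0, 0, -17.5], [-340, -210, 0], 85]
    - [[0, 0, -17.5], [-340, -210, 0], 85]
    - [[0, 0, -17.5], [-340, -210, 0], 85]
    - [[0, 0, -17.5], [-340, -210, 0], 85]
    - [[0, 0, -17.5], [-340, -210, 0], 85]

```text
t: 1.15
eef_pos: [0.4413, 0.2693, 0.2307]
tcp_rot: [-0.001, 0.0, 1.0, -0.001]
force: [-0.8, 0.9, 0.5]
width: 0.085
```

```bash
python3 - <<'E'
from h import *
st=sensors.state(); print(st["eef_pos"],st["joint_positions"].round(2))
im,C=snap("wrist","w1.png"); np.savez("w1.npz",*C); print(C[3])
go((.42,-.05,.25),np.pi/2)
E
```

```text
[0.44127525 0.26929629 0.23065414] [ 0.41  0.24  1.69 -0.    1.22 -1.16]
[0.3584914  0.26983423 0.37323001]
turn [-0.06, -0.1, 0.06] shift [20.6, -320.3, -19.0] dist 321.0
```

View pics/w1.png

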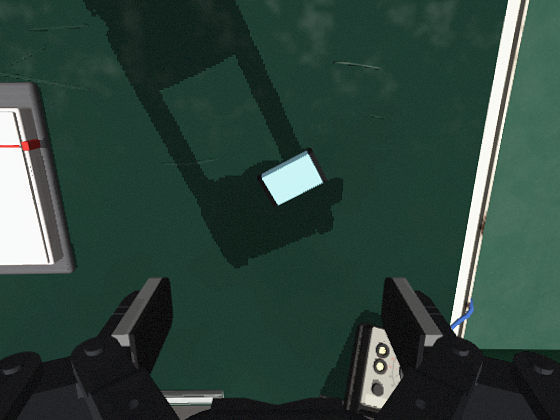

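The wrist view shows the lens's bright flat face centred at (292,178), with its long edge running from (277,205) to (323,183). The scale plate is at the left edge with the red pointer at zero. Next I'll go over the gauge.

>>> jog_arm:
  series:
    - [[0, 0, 0], [20, -320, -10], 85]
    - [[0, 0, 0], [20, -320, -10], 0]
    - [[0, 0, 0], [20, -320, -10], 0]
    - [[0, 0, 0], [20, -320, -10], 0]
    - [[0, 0, 0], [20, -320, -10], 0]
    - [[0, 0, 0], [20, -320, -10], 0]
    - [[0, 0, 0], [20, -320, -10], 0]
    - [[0, 0, 0], [20, -320, -10], 0]
    - [[0, 0, 0], [20, -320, -10], 0]
    - [[0, 0, 0], [20, -320, -10], 0]

```text
t: 2.2
eef_pos: [0.4204, -0.0478, 0.2408]
tcp_rot: [-0.001, -0.002, 1.0, -0.0]
force: [-0.6, -0.1, -0.3]
width: -0.0001
```

```bash
python3 - <<'E'
from h import *
st=sensors.state(); print(st["eef_pos"],st["joint_positions"].round(2))
im,C=snap("wrist","w2.png"); np.savez("w2.npz",*C)
W1=[np.load("w1.npz")[k] for k in np.load("w1.npz")]
h=cv2.cvtColor(cv2.imread("pics/w1.png"),cv2.COLOR_BGR2HSV); m=cv2.inRange(h,(80,20,200),(105,255,255))
c=max(cv2.findContours(m,0,2)[0],key=cv2.contourArea); b=cv2.boxPoints(cv2.minAreaRect(c)); P=onplane(W1,b,.025)
print(b.tolist(),P.round(4).tolist(),"c",P.mean(0), "edges",[float(np.linalg.norm(P[i]-P[i-1]).round(4)) for i in range(4)])
print("pad in w2",proj(C,[(.408,-.12,.11)]),"plate",proj(C,[(.463,0,.035)]))
E
```

```text
[ 0.4203876  -0.04780024  0.24082224] [-0.28  0.09  1.85 -0.    1.2  -1.85]
[[261.3932189941406, 177.84164428710938], [307.5409240722656, 153.66903686523438], [322.2989196777344, 181.84341430664062], [276.1512145996094, 206.01602172851562]] [[0.4466, 0.2545, 0.025], [0.4231, 0.2987, 0.025], [0.4507, 0.3137, 0.025], [0.4755, 0.2687, 0.025]] c [0.44895457 0.28391662 0.025     ] edges [0.0322, 0.0501, 0.0315, 0.0514]
pad in w2 [[181.63196702 179.40709565]] plate [[323.98183809 214.2042212 ]]
```

View pics/w2.png

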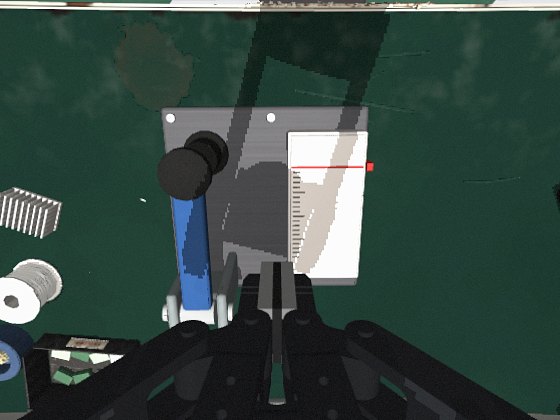

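The wrist view shows the pad top at (185,173), the base's near corners at (163,109) and (368,108), and the plate's near edge at (289..367,132). The red line sits at row 167, columns 292 to 366.

```bash
python3 - <<'E'
from h import *
z=np.load("w2.npz");C=[z[k] for k in z]
S,D=cam("scene"),cam("side")
print("pad plane",onplane(C,[(185,173)],.11).round(4),"tri S",tri(C,(185,173),S,(263,232)),"tri D",tri(C,(185,173),D,(327,199)))
print("base corners",onplane(C,[(163,109),(368,108),(357,285)],.012).round(4).tolist())
print("plate",onplane(C,[(289,132),(367,132),(358,277)],.035).round(4).tolist())
print("red",onplane(C,[(292,167),(366,167)],.035).round(4).tolist())
W=[np.load("w1.npz")[k] for k in np.load("w1.npz")]
print("red w1/w2 height tri",tri(C,(366,167),W,(23,146)),tri(C,(367,132),W,(16,109)))
o=onplane(C,[(185,173)],.11)[0]; go((o[0],o[1],.125),np.pi/2)
E
```

```text
pad plane [[ 0.403 -0.117  0.11 ]] tri S (array([ 0.40658915, -0.12021431,  0.10260415]), [0.0021202376940650876, 0.0021202376940646973]) tri D (array([ 0.40608619, -0.11915461,  0.10143296]), [0.0010259393725795486, 0.0010259393725794582])
base corners [[0.3627, -0.1582, 0.012], [0.3614, 0.0413, 0.012], [0.5571, 0.0444, 0.012]]
plate [[0.3816, -0.0361, 0.035], [0.3816, 0.0366, 0.035], [0.5338, 0.0391, 0.035]]
red [[0.4148, -0.0328, 0.035], [0.4148, 0.0383, 0.035]]
red w1/w2 height tri (array([0.41445839, 0.03839978, 0.03459288]), [0.0003824898587617464, 0.0003824898587614576]) (array([0.38188121, 0.03748417, 0.03130698]), [0.00015150933319462836, 0.00015150933319468896])
turn [-0.02, -0.13, 0.2] shift [17.4, -69.1, 115.9] dist 136.0
```

>>> jog_arm:
  series:
    - [[0, 0, 0], [16, -70, 60], 0]
    - [[0, 0, 0], [16, -70, 60], 0]
    - [[0, 0, 0], [16, -70, 60], 0]
    - [[0, 0, 0], [16, -70, 90], 0]
    - [[0, 0, 0], [16, -70, 110], 0]
    - [[0, 0, 0], [16, -70, 115], 0]
    - [[0, 0, 0], [16, -70, 117], 0]
    - [[0, 0, 0], [16, -70, 119], 0]
    - [[0, 0, 0], [16, -70, 120], 0]
    - [[0, 0, 0], [16, -70, 120], 0]

```text
t: 3.25
eef_pos: [0.405, -0.118, 0.1215]
tcp_rot: [-0.0, -0.002, 1.0, -0.0]
force: [-0.5, 0.1, 0.8]
width: -0.0002
```

>>> jog_arm:
  series:
    - [[0, 0, 0], [0, 0, 2], 0]
    - [[0, 0, 0], [0, 0, 5], 0]
    - [[0, 0, 0], [0, 0, 8], 0]
    - [[0, 0, 0], [0, 0, 11], 0]
    - [[0, 0, 0], [0, 0, 14], 0]
    - [[0, 0, 0], [0, 0, 17], 0]
    - [[0, 0, 0], [0, 0, 19], 0]
    - [[0, 0, 0], [0, 0, 21], 0]
    - [[0, 0, 0], [0, 0, 22], 0]
    - [[0, 0, 0], [0, 0, 22], 0]

```text
t: 4.25
eef_pos: [0.4048, -0.118, 0.0994]
tcp_rot: [-0.001, -0.002, 1.0, -0.0]
force: [-0.5, -1.0, 2.2]
width: -0.0001
```

>>> jog_arm:
  series:
    - [[0, 0, 0], [0, 0, 1], 0]
    - [[0, 0, 0], [0, 0, 2], 0]
    - [[0, 0, 0], [0, 0, 3], 0]
    - [[0, 0, 0], [0, 0, 4], 0]
    - [[0, 0, 0], [0, 0, 5], 0]
    - [[0, 0, 0], [0, 0, 6], 0]
    - [[0, 0, 0], [0, 0, 6], 0]
    - [[0, 0, 0], [0, 0, 6], 0]
    - [[0, 0, 0], [0, 0, 6], 0]
    - [[0, 0, 0], [0, 0, 6], 0]

```text
t: 5.25
eef_pos: [0.4049, -0.118, 0.0934]
tcp_rot: [-0.001, -0.002, 1.0, -0.0]
force: [-1.9, 0.5, 2.0]
width: 0.0001
```

>>> jog_arm:
  series:
    - [[0, 0, 0], [0, 0, 1], 0]
    - [[0, 0, 0], [0, 0, 2], 0]
    - [[0, 0, 0], [0, 0, 3], 0]
    - [[0, 0, 0], [0, 0, 4], 0]
    - [[0, 0, 0], [0, 0, 5], 0]
    - [[0, 0, 0], [0, 0, 5], 0]
    - [[0, 0, 0], [0, 0, 5], 0]
    - [[0, 0, 0], [0, 0, 5], 0]
    - [[0, 0, 0], [0, 0, 5], 0]
    - [[0, 0, 0], [0, 0, 5], 0]

```text
t: 6.25
eef_pos: [0.405, -0.118, 0.0884]
tcp_rot: [-0.0, -0.002, 1.0, -0.0]
force: [-0.5, 0.9, 1.8]
width: -0.0001
```

>>> jog_arm:
  series:
    - [[0, 0, 0], [0, 0, 1], 0]
    - [[0, 0, 0], [0, 0, 2], 0]
    - [[0, 0, 0], [0, 0, 3], 0]
    - [[0, 0, 0], [0, 0, 4], 0]
    - [[0, 0, 0], [0, 0, 5], 0]
    - [[0, 0, 0], [0, 0, 5], 0]
    - [[0, 0, 0], [0, 0, 5], 0]
    - [[0, 0, 0], [0, 0, 5], 0]
    - [[0, 0, 0], [0, 0, 5], 0]
    - [[0, 0, 0], [0, 0, 5], 0]

```text
t: 7.25
eef_pos: [0.4053, -0.1181, 0.0835]
tcp_rot: [-0.0, -0.002, 1.0, -0.0]
force: [0.6, 0.6, 3.5]
width: 0.0002
```

>>> jog_arm:
  series:
    - [[0, 0, 0], [0, 0, 1], 0]
    - [[0, 0, 0], [0, 0, 1.5], 0]
    - [[0, 0, 0], [0, 0, 2], 0]
    - [[0, 0, 0], [0, 0, 2.5], 0]
    - [[0, 0, 0], [0, 0, 3], 0]
    - [[0, 0, 0], [0, 0, 3], 0]
    - [[0, 0, 0], [0, 0, 3], 0]
    - [[0, 0, 0], [0, 0, 3], 0]
    - [[0, 0, 0], [0, 0, 3], 0]
    - [[0, 0, 0], [0, 0, 3], 0]

```text
t: 8.25
eef_pos: [0.4055, -0.1182, 0.0807]
tcp_rot: [0.0, -0.002, 1.0, -0.001]
force: [-0.4, 2.4, 8.0]
width: -0.0002
```

>>> jog_arm:
  series:
    - [[0, 0, 0], [0, 0, 0.5], 0]
    - [[0, 0, 0], [0, 0, 1], 0]
    - [[0, 0, 0], [0, 0, 1], 0]
    - [[0, 0, 0], [0, 0, 1], 0]
    - [[0, 0, 0], [0, 0, 1], 0]
    - [[0, 0, 0], [0, 0, 1], 0]
    - [[0, 0, 0], [0, 0, 1], 0]
    - [[0, 0, 0], [0, 0, 1], 0]
    - [[0, 0, 0], [0, 0, 1], 0]
    - [[0, 0, 0], [0, 0, 1], 0]

```text
t: 9.25
eef_pos: [0.4055, -0.1183, 0.0799]
tcp_rot: [0.0, -0.002, 1.0, -0.001]
force: [-0.3, 0.0, 7.6]
width: -0.0001
```

>>> jog_arm:
  series:
    - [[0, 0, 0], [0, 0, -5], 0]
    - [[0, 0, 0], [0, 0, -15], 0]
    - [[0, 0, 0], [0, 0, -25], 0]
    - [[0, 0, 0], [0, 0, -40], 0]
    - [[0, 0, 0], [0, 0, -80], 0]
    - [[0, 0, 0], [0, 0, -120], 0]
    - [[0, 0, 0], [0, 50, -160], 40]
    - [[0, 0, 0], [0, 70, -160], 85]
    - [[0, 0, 0], [0, 70, -160], 85]
    - [[0, 0, 0], [0, 70, -160], 85]

```text
t: 10.25
eef_pos: [0.405, -0.0477, 0.2402]
tcp_rot: [0.0, -0.003, 1.0, -0.001]
force: [0.7, -0.1, -0.6]
width: 0.0583
```

```bash
python3 - <<'E'
from h import *
st=sensors.state(); print(st["eef_pos"],st["joint_positions"].round(2))
im,C=snap("wrist","w3.png"); np.savez("w3.npz",*C)
h=cv2.cvtColor(im,cv2.COLOR_RGB2HSV); m=cv2.inRange(h,(0,130,80),(8,255,255))|cv2.inRange(h,(172,130,80),(180,255,255))
n,l,s,c=cv2.connectedComponentsWithStats(m)
for i in range(1,n):
    if s[i,4]>20: print(s[i],c[i],onplane(C,[c[i]],.035))
E
```

```text
[ 0.40496829 -0.04774982  0.24024251] [-0.29  0.06  1.88 -0.    1.19 -1.86]
[361 229   7  14  70] [364.01428571 236.61428571] [[0.47203538 0.04166873 0.035     ]]
[291 238  67   1  67] [324. 238.] [[0.47378917 0.00090655 0.035     ]]
```

View pics/w3.png

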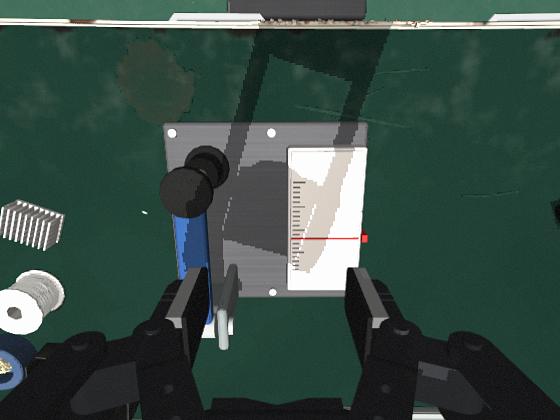

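The wrist view shows the pad back up and the red line moved to row 238, columns 291 to 358, which puts the pointer at about x=0.4738, y=0.001. The lens has to be flipped in two steps:
1. Grip it across its sides, tilt the tool and stand it on its end.
2. Tip it over onto the flat face, then pick it up and place it.

First I'll go above the lens for a close measurement.

```bash
cat >> h.py <<'E'
def goT(g,yaw,tilt=0,back=0,st=None):
    """grasp point g (19mm behind TCP); tool y at world yaw; tilt deg about tool y (+ = tool points to its +x); back mm along tool z"""
    st=st or sensors.state(); Rm=rot(st["tcp_rot"]); y=np.array([np.cos(yaw),np.sin(yaw),0]); z=np.array([0,0,-1.])
    T=np.c_[np.cross(y,z),y,z]@R.from_euler('y',tilt,degrees=True).as_matrix()
    p=np.array(g)+T[:,2]*(.019-back/1e3)
    print("turn",R.from_matrix(Rm.T@T).as_rotvec(degrees=True).round(1).tolist(),"shift",(Rm.T@(p-st["eef_pos"])*1e3).round(1).tolist(),"tcp",p.round(4))
E
python3 - <<'E'
from h import *
goT((.449,.284,.16),np.radians(28.4))
W=[np.load("w1.npz")[k] for k in np.load("w1.npz")]
print("rail",onplane(W,[(470,260),(515,30)],0).round(3))
E
```

```text
turn [-0.1, 0.0, 61.9] shift [-45.7, 332.2, 98.2] tcp [0.449 0.284 0.141]
rail [[0.548 0.485 0.   ]
 [0.315 0.486 0.   ]]
```

>>> jog_arm:
  series:
    - [[0, 0, 62], [-46, 332, 60], 85]
    - [[0, 0, 62], [-46, 332, 60], 85]
    - [[0, 0, 62], [-46, 332, 60], 85]
    - [[0, 0, 62], [-46, 332, 60], 85]
    - [[0, 0, 62], [-46, 332, 60], 85]
    - [[0, 0, 62], [-46, 332, 60], 85]
    - [[0, 0, 62], [-46, 332, 60], 85]
    - [[0, 0, 62], [-46, 332, 60], 85]
    - [[0, 0, 62], [-46, 332, 60], 85]
    - [[0, 0, 62], [-46, 332, 60], 85]

```text
t: 11.3
eef_pos: [0.4491, 0.2837, 0.1776]
tcp_rot: [-0.0, 0.513, 0.859, -0.002]
force: [-0.7, 0.8, -0.2]
width: 0.0851
```

```bash
cat >> h.py <<'E'
def lens(im,C,z):
    h=cv2.cvtColor(im,cv2.COLOR_RGB2HSV); m=cv2.inRange(h,(80,20,190),(105,255,255))
    c=max(cv2.findContours(m,0,2)[0],key=cv2.contourArea); r=cv2.minAreaRect(c); b=cv2.boxPoints(r); P=onplane(C,b,z)
    e=P[1]-P[0],P[2]-P[1]; l=[np.linalg.norm(v) for v in e]; v=e[int(np.argmax(l))]
    print("px",np.round(r[0],1),"box",b.round(0).tolist(),"c",P.mean(0).round(4),"sizes",np.round(l,4),"long yaw deg",np.degrees(np.arctan2(v[1],v[0])).round(1))
    return r[0],P.mean(0)
E
python3 - <<'E'
from h import *
st=sensors.state(); print(st["eef_pos"],st["joint_positions"].round(2))
im,C=snap("wrist","w4.png")
W=[np.load("w1.npz")[k] for k in np.load("w1.npz")]
p1,_=lens(cv2.imread("pics/w1.png")[:,:,::-1].copy(),W,.025); p2,_=lens(im,C,.025)
print(tri(W,p1,C,p2))
E
```

```text
[0.44914508 0.28372407 0.1775889 ] [ 0.43  0.32  1.72 -0.    1.11 -0.06]
px [291.8 179.8] box [[261.0, 178.0], [308.0, 154.0], [322.0, 182.0], [276.0, 206.0]] c [0.449  0.2839 0.025 ] sizes [0.0501 0.0315] long yaw deg 118.0
px [253. 214.] box [[253.0, 214.0], [253.0, 214.0], [253.0, 214.0], [253.0, 214.0]] c [0.4417 0.2524 0.025 ] sizes [0. 0.] long yaw deg 0.0
(array([0.43135807, 0.28018851, 0.10054749]), [0.0023487461664644677, 0.00234874616646488])
```

View pics/w4.png

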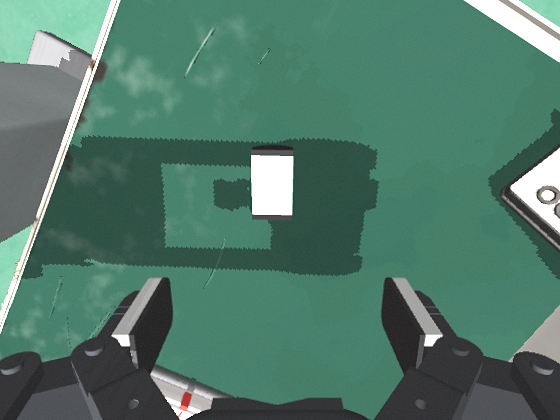

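The wrist view, overexposed, shows the lens face at columns 251 to 293 and rows 147 to 219 including the black ends. It is square to the jaws.

```bash
python3 - <<'E'
from h import *
im=cv2.imread("pics/w4.png"); C=cam("wrist")
m=cv2.inRange(im[130:240,230:320],(200,200,200),(255,255,255)); ys,xs=np.where(m); r=cv2.minAreaRect(np.c_[xs+230,ys+130].astype(np.float32)); print(r)
P=onplane(C,cv2.boxPoints(r),.025); print(P.round(4).tolist(),P.mean(0))
W=[np.load("w1.npz")[k] for k in np.load("w1.npz")]
X,e=tri(W,(291.8,179.8),C,r[0]); print(X,e)
u=np.array([np.cos(np.radians(118.2)),np.sin(np.radians(118.2))])
g=[*(P.mean(0)[:2]+.008*u),.0225]
yaw=np.radians(28.2)
goT(g,yaw,-15,50); goT(g,yaw,-15,0)
E
```

```text
((271.5, 184.5), (59.0, 41.0), 90.0)
[[0.4173, 0.2959, 0.025], [0.4464, 0.3116, 0.025], [0.471, 0.2673, 0.025], [0.4403, 0.2508, 0.025]] [0.44374062 0.28141979 0.025     ]
[0.44363346 0.2842927  0.03759687] [0.0018325708296002378, 0.0018325708296002162]
turn [-0.2, -14.9, 0.2] shift [17.4, -4.9, 125.5] tcp [0.4362 0.2955 0.0524]
turn [-0.2, -14.9, 0.2] shift [4.5, -4.8, 173.8] tcp [0.4423 0.2841 0.0041]
```

>>> jog_arm:
  series:
    - [[0, -15, 0], [17, -5, 60], 85]
    - [[0, -15, 0], [17, -5, 100], 85]
    - [[0, -15, 0], [17, -5, 125], 85]
    - [[0, -15, 0], [13, -5, 141], 85]
    - [[0, -15, 0], [10, -5, 153], 85]
    - [[0, -15, 0], [8, -5, 162], 85]
    - [[0, -15, 0], [6, -5, 168], 85]
    - [[0, -15, 0], [4.5, -5, 173], 85]
    - [[0, -15, 0], [4.5, -5, 173.5], 85]
    - [[0, -15, 0], [4.5, -5, 173.5], 85]

```text
t: 12.35
eef_pos: [0.4425, 0.2841, 0.0049]
tcp_rot: [0.112, 0.508, 0.851, -0.069]
force: [0.5, -0.1, 0.0]
width: 0.085
```

>>> jog_arm:
  series:
    - [[0, 0, 0], [0, 0, 0], 60]
    - [[0, 0, 0], [0, 0, 0], 50]
    - [[0, 0, 0], [0, 0, 0], 40]
    - [[0, 0, 0], [0, 0, 0], 34]
    - [[0, 0, 0], [0, 0, 0], 25]
    - [[0, 0, 0], [0, 0, 0], 15]
    - [[0, 0, 0], [0, 0, 0], 15]
    - [[0, 0, 0], [0, 0, 0], 15]
    - [[0, 0, 0], [0, 0, 0], 15]
    - [[0, 0, 0], [0, 0, 0], 15]

```text
t: 13.35
eef_pos: [0.4426, 0.2844, 0.0053]
tcp_rot: [0.112, 0.508, 0.851, -0.068]
force: [-1.4, 1.0, 5.3]
width: 0.0331
```

>>> jog_arm:
  series:
    - [[0, 0, 0], [-13, 0, -48], 15]
    - [[0, 5, 0], [-26, 0, -96], 15]
    - [[0, 12, 0], [-38, 0, -140], 15]
    - [[0, 20, 0], [-50, 0, -185], 15]
    - [[0, 28, 0], [-50, 0, -185], 15]
    - [[0, 36, 0], [-50, 0, -185], 15]
    - [[0, 43, 0], [-50, 0, -185], 15]
    - [[0, 50, 0], [-50, 0, -185], 15]
    - [[0, 57, 0], [-50, 0, -185], 15]
    - [[0, 60, 0], [-50, 0, -185], 15]

```text
t: 14.35
eef_pos: [0.4438, 0.283, 0.1959]
tcp_rot: [-0.33, 0.475, 0.792, 0.196]
force: [0.2, 0.3, -0.7]
width: 0.0331
```

```bash
python3 - <<'E'
from h import *
st=sensors.state(); print(st["joint_positions"].round(2),st["width"],rot(st["tcp_rot"]).round(2).tolist())
a=get_image("scene");b=get_image("side")
x=np.hstack([cv2.resize(a[120:300,60:260],None,fx=2,fy=2),cv2.resize(b[150:330,190:390],None,fx=2,fy=2)]); cv2.imwrite("pics/v5.png",x[:,:,::-1])
E
```

```text
[-0.03  0.49  1.72  0.67  1.44 -0.79] 0.03309067468369257 [[-0.33, 0.88, -0.34], [0.62, 0.47, 0.62], [0.71, -0.0, -0.71]]
```

View pics/v5.png

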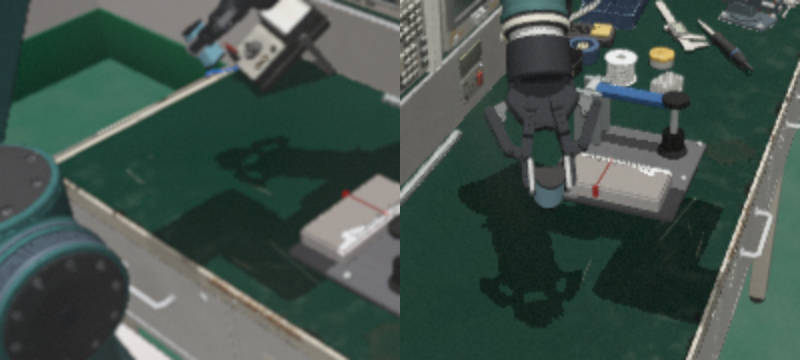

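The crops show the lens firmly held and tilted in the jaws: the side view has the crown towards the camera at about (548,190), and all clear. I'll tilt on to 72° and lower.

>>> jog_arm:
  series:
    - [[0, 7, 0], [0, 0, 0], 15]
    - [[0, 14, 0], [0, 0, 0], 15]
    - [[0, 21, 0], [0, 0, 0], 15]
    - [[0, 27, 0], [-10, 0, 10], 15]
    - [[0, 27, 0], [-30, 0, 30], 15]
    - [[0, 27, 0], [-50, 0, 50], 15]
    - [[0, 27, 0], [-65, 0, 65], 15]
    - [[0, 27, 0], [-78, 0, 78], 15]
    - [[0, 27, 0], [-82, 0, 82], 15]
    - [[0, 27, 0], [-82, 0, 82], 15]

```text
t: 15.45
eef_pos: [0.4425, 0.2832, 0.0792]
tcp_rot: [-0.506, 0.417, 0.694, 0.299]
force: [0.1, 0.2, 0.2]
width: 0.0329
```

```bash
python3 - <<'E'
from h import *
st=sensors.state(); Rm=rot(st["tcp_rot"]); print(st["eef_pos"],st["joint_positions"].round(2),st["force"],"tilt",np.degrees(np.arccos(-Rm[2,2])),"roll",np.degrees(np.arcsin(Rm[2,1])))
print("down",(Rm.T@[0,0,-1]).round(3))
E
```

```text
[0.44253657 0.28322264 0.07918021] [-0.16  0.94  1.69  0.85  1.58 -1.17] [0.10308538 0.17011018 0.23483934] tilt 71.95867036938063 roll -0.3537677566643133
down [-0.951  0.006  0.31 ]
```

>>> jog_arm:
  series:
    - [[0, 0, 0], [-10, 0, 3], 15]
    - [[0, 0, 0], [-20, 0, 6.5], 15]
    - [[0, 0, 0], [-27, 0, 9], 15]
    - [[0, 0, 0], [-32, 0, 10.5], 15]
    - [[0, 0, 0], [-34, 0, 11], 15]
    - [[0, 0, 0], [-35, 0, 11.5], 15]
    - [[0, 0, 0], [-36, 0, 12], 15]
    - [[0, 0, 0], [-37, 0, 12], 15]
    - [[0, 0, 0], [-38, 0, 12.4], 15]
    - [[0, 0, 0], [-38, 0, 12.4], 15]

```text
t: 16.45
eef_pos: [0.4423, 0.2831, 0.0392]
tcp_rot: [-0.505, 0.417, 0.694, 0.299]
force: [0.5, -0.9, -0.9]
width: 0.0326
```

>>> jog_arm:
  series:
    - [[0, 0, 0], [-0.5, 0, 0], 15]
    - [[0, 0, 0], [-1, 0, 0.3], 15]
    - [[0, 0, 0], [-1.5, 0, 0.5], 15]
    - [[0, 0, 0], [-2, 0, 0.6], 15]
    - [[0, 0, 0], [-2.5, 0, 0.8], 15]
    - [[0, 0, 0], [-3, 0, 1], 15]
    - [[0, 0, 0], [-3, 0, 1], 15]
    - [[0, 0, 0], [-3, 0, 1], 15]
    - [[0, 0, 0], [-3, 0, 1], 15]
    - [[0, 0, 0], [-3, 0, 1], 15]

```text
t: 17.45
eef_pos: [0.4423, 0.2831, 0.036]
tcp_rot: [-0.505, 0.417, 0.694, 0.299]
force: [-0.2, -0.5, -1.1]
width: 0.0326
```

>>> jog_arm:
  series:
    - [[0, 0, 0], [-0.5, 0, 0], 15]
    - [[0, 0, 0], [-1, 0, 0.3], 15]
    - [[0, 0, 0], [-1.5, 0, 0.5], 15]
    - [[0, 0, 0], [-2, 0, 0.6], 15]
    - [[0, 0, 0], [-2.5, 0, 0.8], 15]
    - [[0, 0, 0], [-3, 0, 1], 15]
    - [[0, 0, 0], [-3, 0, 1], 15]
    - [[0, 0, 0], [-3, 0, 1], 15]
    - [[0, 0, 0], [-3, 0, 1], 15]
    - [[0, 0, 0], [-3, 0, 1], 15]

```text
t: 18.45
eef_pos: [0.4423, 0.2831, 0.0337]
tcp_rot: [-0.506, 0.417, 0.693, 0.3]
force: [0.8, -3.1, 5.1]
width: 0.0328
```

```bash
python3 - <<'E'
from h import *
b=get_image("side");a=get_image("scene");w=get_image("wrist")
x=np.hstack([cv2.resize(b[225:345,200:320],(400,400)),cv2.resize(w[200:420,170:390],(400,400))]); cv2.imwrite("pics/v6.png",x[:,:,::-1])
E
```

```text
(no output)
```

View pics/v6.png

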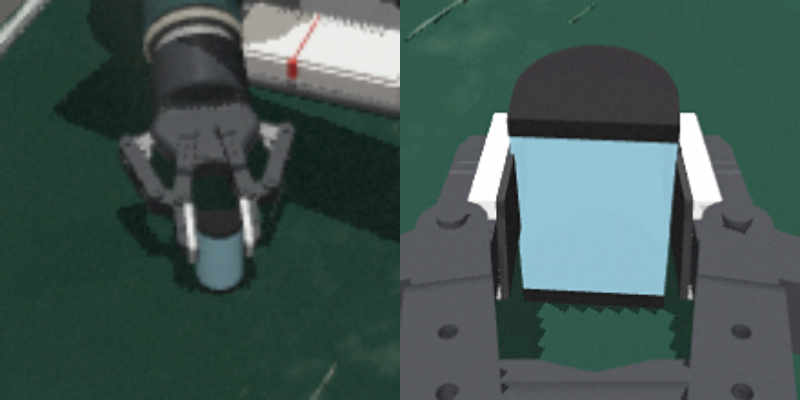

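The crops show the lens upright in the jaws, end face on the table, with the flat blue face towards the hand. Contact reads 5 N. I'll release it and back off along the tool axis.

>>> jog_arm:
  series:
    - [[0, 0, 0], [0.3, 0, 0], 36]
    - [[0, 0, 0], [0.3, 0, 0], 42]
    - [[0, 0, 0], [0.3, 0, 0], 50]
    - [[0, 0, 0], [0.3, 0, 0], 60]
    - [[0, 0, 0], [0.3, 0, 0], 65]
    - [[0, 0, 0], [0.3, 0, -5], 65]
    - [[0, 0, 0], [0.3, 0, -15], 65]
    - [[0, 0, 0], [0.3, 0, -30], 65]
    - [[0, 0, 0], [0.3, 0, -60], 65]
    - [[0, 0, 0], [0.3, 0, -100], 65]

```text
t: 19.6
eef_pos: [0.4872, 0.1984, 0.0654]
tcp_rot: [-0.507, 0.416, 0.693, 0.299]
force: [0.8, 0.6, -0.5]
width: 0.0652
```

```bash
python3 - <<'E'
from h import *
st=sensors.state(); Rm=rot(st["tcp_rot"]); print(st["eef_pos"],st["joint_positions"].round(2),Rm.round(3).tolist())
print("up",(Rm.T@[0,0,1]).round(3))
b=get_image("side");w=get_image("wrist")
x=np.hstack([cv2.resize(b[225:345,200:320],(400,400)),cv2.resize(w,(533,400))[:,:400]]); cv2.imwrite("pics/v7.png",x[:,:,::-1])
E
```

```text
[0.48722871 0.19843522 0.06541675] [-0.27  0.99  1.55  0.76  1.69 -1.14] [[-0.14, 0.88, -0.453], [0.274, 0.474, 0.837], [0.951, -0.007, -0.308]]
up [ 0.951 -0.007 -0.308]
```

View pics/v7.png

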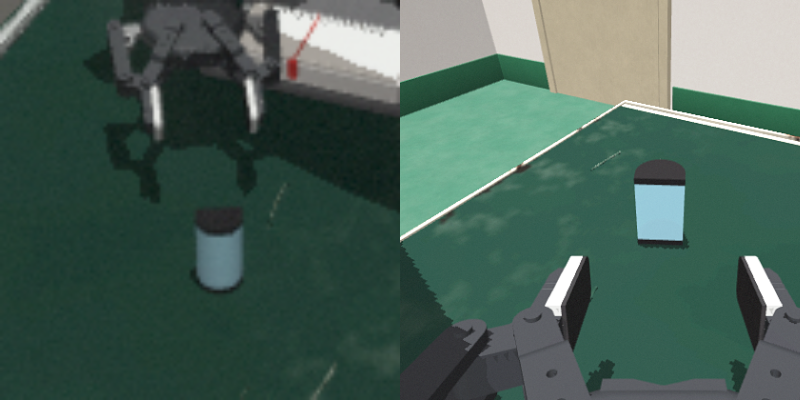

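The crops show the lens standing free and upright with its flat face towards the hand. I'll move over to its crown side to tip it onto the flat.

```bash
python3 - <<'E'
from h import *
C=cam("wrist"); print(onplane(C,[(274,257)],0.0), onplane(C,[(274,169)],.06))
st=sensors.state(); D=cam("side"); print("side bottom crown",onplane(D,[(265.5,312)],0))
u=np.array([np.cos(np.radians(118.2)),np.sin(np.radians(118.2))])
F=onplane(C,[(274,257)],0.0)[0][:2]
g=[*(F+.075*u),.2+.019]; goT(g,np.radians(28.2),0)
E
```

```text
[[0.45249915 0.26536882 0.        ]] [[0.44224759 0.28508248 0.06      ]]
side bottom crown [[0.44192064 0.28749202 0.        ]]
turn [0.1, -71.7, -0.2] shift [176.5, -2.4, 105.8] tcp [0.4171 0.3315 0.2   ]
```

>>> jog_arm:
  series:
    - [[0, 0, 0], [45, 0, -14], 65]
    - [[0, 0, 0], [90, 0, -25], 50]
    - [[0, -8, 0], [130, 0, -25], 30]
    - [[0, -16, 0], [176, -2, 0], 10]
    - [[0, -24, 0], [176, -2, 40], 0]
    - [[0, -32, 0], [176, -2, 80], 0]
    - [[0, -40, 0], [176, -2, 106], 0]
    - [[0, -48, 0], [176, -2, 106], 0]
    - [[0, -56, 0], [176, -2, 106], 0]
    - [[0, -64, 0], [176, -2, 106], 0]

```text
t: 20.7
eef_pos: [0.4179, 0.3314, 0.2011]
tcp_rot: [-0.055, 0.514, 0.855, 0.035]
force: [-0.7, 0.0, -0.8]
width: -0.0002
```

```bash
python3 - <<'E'
from h import *
st=sensors.state(); print(st["joint_positions"].round(2)); u=np.array([np.cos(np.radians(118.2)),np.sin(np.radians(118.2))])
F=np.array([.452,.266]); 
for d,z in((.072,.05),(.035,.05),(-.005,.05)): goT([*(F+d*u),z+.019],np.radians(28.2),0)
E
```

```text
[ 0.45  0.29  1.71  0.14  1.15 -0.1 ]
turn [0.2, -7.4, -0.2] shift [-21.2, -1.3, 149.6] tcp [0.418  0.3295 0.05  ]
turn [0.2, -7.4, -0.2] shift [-57.9, -1.1, 144.8] tcp [0.4355 0.2968 0.05  ]
turn [0.2, -7.4, -0.2] shift [-97.6, -1.0, 139.7] tcp [0.4544 0.2616 0.05  ]
```

>>> jog_arm:
  series:
    - [[0, -7.4, 0], [-8, -1, 50], 0]
    - [[0, -7.4, 0], [-15, -1, 100], 0]
    - [[0, -7.4, 0], [-21, -1, 140], 0]
    - [[0, -7.4, 0], [-21, -1, 149.5], 0]
    - [[0, -7.4, 0], [-30, -1, 148.5], 0]
    - [[0, -7.4, 0], [-40, -1, 147], 0]
    - [[0, -7.4, 0], [-48, -1, 146], 0]
    - [[0, -7.4, 0], [-53, -1, 145.5], 0]
    - [[0, -7.4, 0], [-56, -1, 145], 0]
    - [[0, -7.4, 0], [-58, -1, 145], 0]

```text
t: 21.7
eef_pos: [0.4363, 0.2966, 0.0506]
tcp_rot: [0.001, 0.516, 0.857, 0.002]
force: [-0.1, 0.1, 0.2]
width: -0.0001
```

>>> jog_arm:
  series:
    - [[0, 0, 0], [-4, 0, 0], 0]
    - [[0, 0, 0], [-8, 0, 0], 0]
    - [[0, 0, 0], [-12, 0, 0], 0]
    - [[0, 0, 0], [-16, 0, 0], 0]
    - [[0, 0, 0], [-20, 0, 0], 0]
    - [[0, 0, 0], [-24, 0, 0], 0]
    - [[0, 0, 0], [-28, 0, 0], 0]
    - [[0, 0, 0], [-32, 0, 0], 0]
    - [[0, 0, 0], [-34, 0, 0], 0]
    - [[0, 0, 0], [-34, 0, 0], 0]

```text
t: 22.7
eef_pos: [0.4524, 0.2663, 0.0506]
tcp_rot: [0.001, 0.516, 0.857, 0.002]
force: [0.4, 0.2, 0.0]
width: 0.0001
```

>>> jog_arm:
  series:
    - [[0, 0, 0], [10, 0, -30], 0]
    - [[0, 0, 0], [10, 0, -70], 20]
    - [[0, 0, 0], [10, 0, -110], 50]
    - [[0, 0, 0], [10, 0, -150], 85]
    - [[0, 0, 0], [10, 0, -150], 85]
    - [[0, 0, 0], [10, 0, -150], 85]
    - [[0, 0, 0], [10, 0, -150], 85]
    - [[0, 0, 0], [10, 0, -150], 85]
    - [[0, 0, 0], [10, 0, -150], 85]
    - [[0, 0, 0], [10, 0, -150], 85]

```text
t: 23.7
eef_pos: [0.4467, 0.2746, 0.1997]
tcp_rot: [0.0, 0.516, 0.857, 0.001]
force: [-0.2, 0.6, 0.6]
width: 0.0851
```

```bash
python3 - <<'E'
from h import *
st=sensors.state(); im,C=snap("wrist","w8.png"); np.savez("w8.npz",*C)
b=get_image("side");cv2.imwrite("pics/s8.png",b[:,:,::-1]); x=np.hstack([cv2.resize(im,(533,400)),cv2.resize(b[240:340,210:276],(264,400))]); cv2.imwrite("pics/v8.png",x[:,:,::-1])
E
```

```text
(no output)
```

View pics/v8.png

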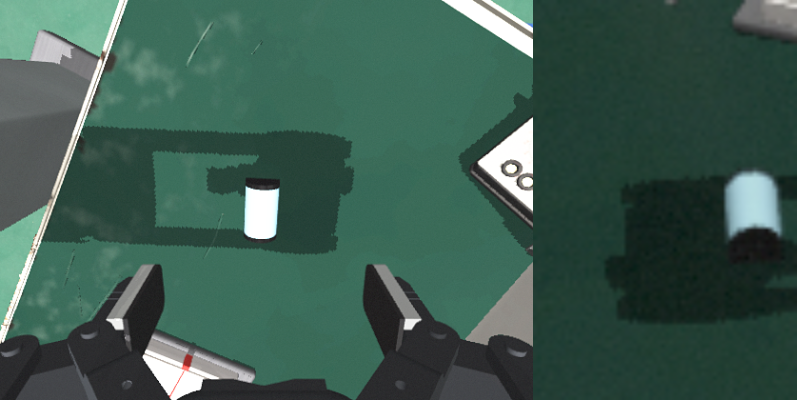

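The crops show the lens lying crown up, flat side down. In the full frame it is centred near (275,221), with its long axis along the image column. I'll grip it by its ends.

```bash
python3 - <<'E'
from h import *
z=np.load("w8.npz");C=[z[k] for k in z]; im=cv2.imread("pics/w8.png")
m=cv2.inRange(im[170:265,245:310],(170,150,150),(255,255,255)); ys,xs=np.where(m); r=cv2.minAreaRect(np.c_[xs+245,ys+170].astype(np.float32)); print(r, m.sum()/255)
b=cv2.boxPoints(r); print(b.round(1).tolist(),onplane(C,b,.012).round(4).tolist())
X=onplane(C,[r[0]],.015)[0]; print(X)
D=cam("side"); s=cv2.imread("pics/s8.png")[270:320,245:295]; h=cv2.cvtColor(s,cv2.COLOR_BGR2HSV); mm=cv2.inRange(h,(80,20,90),(110,255,255)); yy,xx=np.where(mm); p=(xx.mean()+245,yy.mean()+270); print("side",p,tri(C,r[0],D,p))
goT([X[0],X[1],.10],np.radians(118.2)); goT([X[0],X[1],.022],np.radians(118.2))
E
```

```text
((273.60113525390625, 223.58192443847656), (34.48218536376953, 53.296146392822266), 3.4682295322418213) 1718.0
[[254.8000030517578, 249.10000610351562], [258.0, 195.89999389648438], [292.3999938964844, 198.0], [289.20001220703125, 251.1999969482422]] [[0.4616, 0.1999, 0.012], [0.4397, 0.2501, 0.012], [0.4692, 0.2633, 0.012], [0.4926, 0.2136, 0.012]]
[0.46495324 0.23337745 0.015     ]
side (np.float64(264.23280423280426), np.float64(290.3174603174603)) (array([0.46518633, 0.23491294, 0.01855162]), [0.0009083309948012561, 0.0009083309948018649])
turn [0.2, 0.1, -90.3] shift [-45.0, -3.8, 119.1] tcp [0.465  0.2334 0.081 ]
turn [0.2, 0.1, -90.3] shift [-45.0, -4.1, 197.1] tcp [0.465  0.2334 0.003 ]
```

>>> jog_arm:
  series:
    - [[0, 0, -8.5], [-20, -4, 0], 85]
    - [[0, 0, -17], [-45, -4, 30], 85]
    - [[0, 0, -25.5], [-45, -4, 60], 85]
    - [[0, 0, -34], [-45, -4, 90], 85]
    - [[0, 0, -42.5], [-45, -4, 110], 85]
    - [[0, 0, -51], [-45, -4, 120], 85]
    - [[0, 0, -59.5], [-45, -4, 120], 85]
    - [[0, 0, -68], [-45, -4, 120], 85]
    - [[0, 0, -76.5], [-45, -4, 120], 85]
    - [[0, 0, -85], [-45, -4, 120], 85]

```text
t: 24.8
eef_pos: [0.4649, 0.2333, 0.0799]
tcp_rot: [0.001, -0.201, 0.98, 0.001]
force: [0.3, -0.2, -0.5]
width: 0.0849
```

```bash
python3 - <<'E'
from h import *
st=sensors.state(); print(st["joint_positions"].round(2))
im,C=snap("wrist","w9.png"); np.savez("w9.npz",*C); cv2.imwrite("pics/w9.png",im[:,:,::-1])
print(proj(C,[(.465,.234,.012),(.4775,.2067,.012),(.4525,.261,.012)]))
goT([.465,.234,.022],np.radians(114.5))
E
```

```text
[ 0.33  0.44  1.84  0.    0.86 -1.64]
[[276.82252565 224.54350857]
 [227.81222858 225.75639486]
 [325.48909928 223.16176823]]
turn [0.0, 0.2, -0.9] shift [-0.1, 0.6, 76.9] tcp [0.465 0.234 0.003]
```

View pics/w9.png

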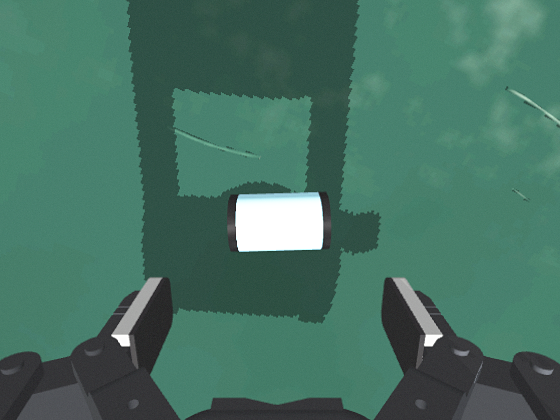

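The wrist view shows the lens between the open fingers, ends at columns 228 and 330 and centre (279,222), within 3 px of the prediction. I'll descend and grip the ends.

>>> jog_arm:
  series:
    - [[0, 0, -1.5], [0, 1, 30], 85]
    - [[0, 0, -1.5], [0, 1, 55], 85]
    - [[0, 0, -1.5], [0, 1, 68], 85]
    - [[0, 0, -1.5], [0, 1, 75], 85]
    - [[0, 0, -1.5], [0, 1, 75], 72]
    - [[0, 0, -1.5], [0, 1, 75], 64]
    - [[0, 0, -1.5], [0, 1, 75], 58]
    - [[0, 0, -1.5], [0, 1, 75], 45]
    - [[0, 0, -1.5], [0, 1, 75], 45]
    - [[0, 0, -1.5], [0, 1, 75], 45]

```text
t: 25.85
eef_pos: [0.4655, 0.2346, 0.0061]
tcp_rot: [0.003, -0.217, 0.976, 0.001]
force: [-0.3, -0.6, 6.7]
width: 0.0584
```

>>> jog_arm:
  series:
    - [[0, 0, 0], [0, 0, 0], 45]
    - [[0, 0, 0], [0, 0, 0], 45]
    - [[0, 0, 0], [0, 0, -10], 45]
    - [[0, 0, 0], [0, 0, -30], 45]
    - [[0, 0, 0], [0, 0, -60], 45]
    - [[0, 0, 0], [0, 0, -100], 45]
    - [[0, 0, 0], [0, 0, -120], 45]
    - [[0, 0, 0], [0, 0, -120], 45]
    - [[0, 0, 0], [0, 0, -120], 45]
    - [[0, 0, 0], [0, 0, -120], 45]

```text
t: 26.85
eef_pos: [0.4639, 0.234, 0.1252]
tcp_rot: [0.001, -0.218, 0.976, 0.001]
force: [-0.1, -0.1, -1.6]
width: 0.0589
```

```bash
python3 - <<'E'
from h import *
st=sensors.state(); print(st["eef_pos"],st["width"]); im,C=snap("wrist","w10.png")
z=np.load("w3.npz");W=[z[k] for k in z]
print("line ends",onplane(W,[(291,238),(357,238)],.035).round(4).tolist())
goT([.474,.002,.11],np.pi/2); 
E
```

```text
[0.46394483 0.23395354 0.1252324 ] 0.0589122977437016
line ends [[0.474, -0.0329, 0.035], [0.4736, 0.0346, 0.035]]
turn [0.1, 0.1, 25.1] shift [89.3, -214.3, 33.6] tcp [0.474 0.002 0.091]
```

```bash
cat > inh.py <<'E'
from h import *
def inhand(im,flat=.006):
    c=get_calibration("wrist"); H=np.array(c["hand_eye"]); T=(np.array(c["K"]),np.array(c["distortion"]),H[:3,:3],H[:3,3])
    pc=proj(T,[(0,0,flat-.012)])[0]; x=int(round(pc[0])); 
    col=cv2.cvtColor(im,cv2.COLOR_RGB2HSV)[:,x-15:x+16]; m=cv2.inRange(col,(82,15,110),(108,255,255))|cv2.inRange(im[:,x-15:x+16],(225,225,225),(255,255,255))
    n,l,s,cc=cv2.connectedComponentsWithStats(m); k=1+np.argmax(s[1:,4]); top,bot=s[k,1]-.5,s[k,1]+s[k,3]-.5
    print("pred px",pc.round(1),"rows",top,bot)
    def ray(row):
        o,v=rays(T,[(x,row)]); return o[[0,2]],v[0][[0,2]]
    o,v=ray(top); t=(flat-o[1])/v[1]; xa=(o+t*v)[0]-.017        # near bottom edge
    o,v=ray(bot); nrm=np.array([-v[1],v[0]])/np.linalg.norm(v); nrm*=np.sign(-nrm[0]) # toward -x (far)
    # centre (x0,flat-.008): (centre+17*nrm - o) . n =0
    n=nrm; xb=(n@o-.017-n[1]*(flat-.008))/n[0]
    print("x0 from near edge",round(xa*1e3,1),"from far tangent",round(xb*1e3,1),"mm tool x; y ends?")
E
python3 - <<'E'
from inh import *
im=cv2.imread("pics/w10.png")[:,:,::-1].copy(); inhand(im)
E
```

```text
pred px [275.5 288.5] rows 239.5 324.5
x0 from near edge 0.2 from far tangent 0.3 mm tool x; y ends?
```

>>> jog_arm:
  series:
    - [[0, 0, 8], [18, -43, 0], 45]
    - [[0, 0, 16], [36, -86, 0], 45]
    - [[0, 0, 24], [54, -129, 0], 45]
    - [[0, 0, 25], [72, -172, 0], 45]
    - [[0, 0, 25], [89, -214, 0], 45]
    - [[0, 0, 25], [89, -214, 20], 45]
    - [[0, 0, 25], [89, -214, 40], 45]
    - [[0, 0, 25], [89, -214, 55], 45]
    - [[0, 0, 25], [89, -214, 60], 45]
    - [[0, 0, 25], [89, -214, 60], 45]

```text
t: 27.9
eef_pos: [0.473, 0.0026, 0.0634]
tcp_rot: [-0.001, -0.001, 1.0, 0.001]
force: [0.1, -0.2, -0.9]
width: 0.0583
```

```bash
python3 - <<'E'
from inh import *
st=sensors.state(); print(st["eef_pos"],st["width"]); im,C=snap("wrist","w11.png")
h=cv2.cvtColor(im,cv2.COLOR_RGB2HSV); m=cv2.inRange(h,(0,120,80),(8,255,255))|cv2.inRange(h,(172,120,80),(180,255,255))
n,l,s,c=cv2.connectedComponentsWithStats(m)
for i in range(1,n):
    if s[i,4]>8: print(s[i],c[i].round(1),onplane(C,[c[i]],.035).round(4))
inhand(im)
goT([.4738,.001,.0415+.019],np.pi/2)
E
```

```text
[0.47302283 0.00263873 0.06339503] 0.05832545683357425
[350 246  10  16 122] [354.6 253.5] [[0.4733 0.0427 0.035 ]]
pred px [276.2 289. ] rows 247.5 323.5
x0 from near edge -3.4 from far tangent 1.0 mm tool x; y ends?
turn [0.1, 0.0, 0.1] shift [-0.0, -1.7, 22.6] tcp [0.4738 0.001  0.0415]
```

>>> jog_arm:
  series:
    - [[0, 0, 0], [-0.5, -1.5, 6], 45]
    - [[0, 0, 0], [-1, -1.5, 11], 45]
    - [[0, 0, 0], [-1, -1.5, 15], 45]
    - [[0, 0, 0], [-1, -1.5, 18], 45]
    - [[0, 0, 0], [-1, -1.5, 20], 45]
    - [[0, 0, 0], [-1, -1.5, 21], 45]
    - [[0, 0, 0], [-1, -1.5, 22], 45]
    - [[0, 0, 0], [-1, -1.5, 22.5], 45]
    - [[0, 0, 0], [-1, -1.5, 22.5], 45]
    - [[0, 0, 0], [-1, -1.5, 22.5], 45]

```text
t: 28.95
eef_pos: [0.4748, 0.0012, 0.0417]
tcp_rot: [0.0, -0.001, 1.0, 0.001]
force: [1.1, -0.4, 0.3]
width: 0.0585
```

>>> jog_arm:
  series:
    - [[0, 0, 0], [0.5, 0, 0.5], 45]
    - [[0, 0, 0], [0.5, 0, 1], 45]
    - [[0, 0, 0], [0.5, 0, 1.5], 45]
    - [[0, 0, 0], [0.5, 0, 1.5], 45]
    - [[0, 0, 0], [0.5, 0, 1.5], 45]
    - [[0, 0, 0], [0.5, 0, 1.5], 45]
    - [[0, 0, 0], [0.5, 0, 1.5], 45]
    - [[0, 0, 0], [0.5, 0, 1.5], 45]
    - [[0, 0, 0], [0.5, 0, 1.5], 45]
    - [[0, 0, 0], [0.5, 0, 1.5], 45]

```text
t: 29.95
eef_pos: [0.4744, 0.0011, 0.0411]
tcp_rot: [0.001, -0.001, 1.0, 0.001]
force: [-2.6, 0.8, 12.6]
width: 0.0581
```

>>> jog_arm:
  series:
    - [[0, 0, 0], [0, 0, 0.5], 60]
    - [[0, 0, 0], [0, 0, 0.5], 64]
    - [[0, 0, 0], [0, 0, 0.5], 70]
    - [[0, 0, 0], [0, 0, 0], 75]
    - [[0, 0, 0], [0, 0, 0], 78]
    - [[0, 0, 0], [0, 0, -5], 78]
    - [[0, 0, 0], [0, 0, -20], 78]
    - [[0, 0, 0], [0, 0, -60], 78]
    - [[0, 0, 0], [0, 0, -110], 78]
    - [[0, 0, 0], [0, 0, -160], 78]

```text
t: 30.95
eef_pos: [0.4734, 0.001, 0.2028]
tcp_rot: [-0.0, -0.001, 1.0, 0.001]
force: [1.2, 0.2, -0.7]
width: 0.0778
```

>>> jog_arm:
  series:
    - [[0, 0, 0], [0, 0, -20], 78]
    - [[0, 0, 0], [20, 0, -40], 78]
    - [[0, 0, 0], [40, 0, -40], 78]
    - [[0, 0, 0], [40, 0, -40], 78]
    - [[0, 0, 0], [40, 0, -40], 78]
    - [[0, 0, 0], [40, 0, -40], 78]
    - [[0, 0, 0], [40, 0, -40], 78]
    - [[0, 0, 0], [40, 0, -40], 78]
    - [[0, 0, 0], [40, 0, -40], 78]
    - [[0, 0, 0], [40, 0, -40], 78]

```text
t: 31.95
eef_pos: [0.4335, 0.0008, 0.2426]
tcp_rot: [-0.0, -0.001, 1.0, 0.001]
force: [0.2, -0.3, 0.6]
width: 0.078
```

```bash
python3 - <<'E'
from inh import *
st=sensors.state(); print(st["eef_pos"]); im,C=snap("wrist","w12.png")
h=cv2.cvtColor(im,cv2.COLOR_RGB2HSV); m=cv2.inRange(h,(0,120,80),(8,255,255))|cv2.inRange(h,(172,120,80),(180,255,255))
n,l,s,c=cv2.connectedComponentsWithStats(m)
for i in range(1,n):
    if s[i,4]>2: print(s[i],c[i].round(1),onplane(C,[c[i]],.035).round(4))
p=proj(C,[(.474,.001,.05)])[0]; print(p); x,y=int(p[0]),int(p[1])
cv2.imwrite("pics/v12.png",cv2.resize(im[y-65:y+65,x-85:x+85],None,fx=4.5,fy=4.5,interpolation=cv2.INTER_CUBIC)[:,:,::-1]); print(x-85,y-65)
E
```

```text
[0.43347799 0.00083935 0.24262796]
[314 203   6  13  69] [316.4 209.3] [[0.472  0.0415 0.035 ]]
[243 211   2   2   4] [243.5 211.5] [[ 0.4743 -0.0318  0.035 ]]
[309 210   2   2   4] [309.5 210.5] [[0.4732 0.0346 0.035 ]]
[276.1427209  216.37534058]
191 151
```

View pics/v12.png

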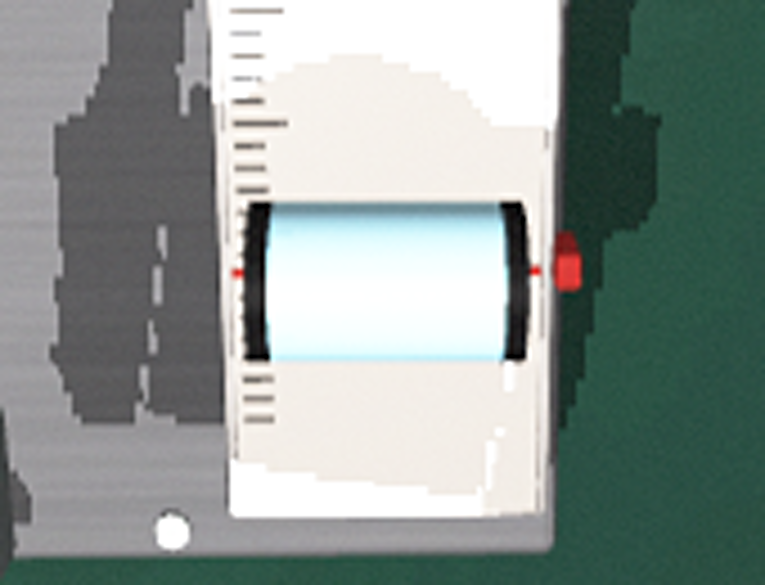

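The final crop shows the lens crown up and square on the plate, with red line stubs visible at both ends (row 271) and lens edges at rows 202 and 360. I'll check its centre numerically.

```bash
python3 - <<'E'
from h import *
C=cam("wrist")
e=onplane(C,[(276,151+202/4.5)],.035)[0]; f=onplane(C,[(276,151+360/4.5)],.047)[0]; l=onplane(C,[(243.5,211.5),(309.5,210.5)],.035)
print("near edge->centre",e[0]+.017,"far tangent->centre approx",f[0]-.0165,"line",l[:,0])
ends=onplane(C,[(191+245/4.5,212),(191+527/4.5,212)],.045); print("y mid",ends[:,1].mean(),ends[:,1])
st=sensors.state(); print(st["force"],st["t"])
E
```

```text
near edge->centre 0.4748894525704933 far tangent->centre approx 0.4740438898086578 line [0.47431337 0.47325582]
y mid 0.0016478304731619257 [-0.02900109  0.03229675]
[ 0.06719098 -0.19631992  0.435696  ] 32.0
```

The centre is within about 1 mm of the line along the scale and 2 mm across it. The lever is up and the hand is clear, so I'm handing it in.

```bash
python3 -c "
from plant import job; print(job.finish_job())"
```

```text
the job is handed in; nothing more can be done
None
```

The job is done and handed in at about t = 32 s of the 72 s allowed; no verdict was reported.

- **Lever:** I pressed the pad about 30 mm until it firmed up to about 8 N, held it for a second and let it back up. The picture taken just after showed it at rest and the pointer about 59 mm further on, at x ≈ 0.474 m.
- **Lens:** I gripped it across its sides, stood it on its end and tipped it onto its flat face. Then I picked it up by its ends and set it down on the scale plate.
- **Last check:** The final wrist picture shows the lens crown up and square, with red line stubs showing at both ends. Its centre is at x ≈ 0.4740–0.4749 m against the line at 0.4733–0.4743 m, and within about 2 mm of the plate's middle. The hand was clear.
- **Bystanders:** I never went near them, but I did not re-measure their positions at the end.

Two checks disagreed:
- **Height of the lens's flat face:** two wrist views gave 38 mm against the expected 25 mm. The scene and side views put the lens body at 14 mm, which fits, and the grasp confirmed that height.
- **Lens position in the hand:** over the plate, one edge gave −3.4 mm and the other +1.0 mm, probably because the white plate confused the edge. A cleaner picture just before gave 0.2–0.3 mm, and the placed position bears that out.

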